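# Index the sample carousel and lock it

## Task

Turn the bar knob of the sloping sample carousel clockwise until its sprung follower drops fully into the hidden notch. Then swing the lever of the lock collar under it anticlockwise, all the way to its stop at the locked mark. Let go, with the follower still in its notch, and leave the bottle, the jar and the tray beside it alone.

Things in the scene. Friction and masses are not known exactly. Their poses are not given: they have to be found in the camera images.
- knob_grip (a point): Grey bar grip on top: 76 mm long, 20 mm wide, standing 42 mm up from the round white plate (124 mm across). The point lies on the turning axis, 19 mm below the bar's top, 24 mm above the plate. x axis: along the bar, which is the same either way round. z axis: the turning axis, out of the sloping deck. It turns with about 0.1 N m and stays where it is left.
- deck: Sloping square deck, 0.29 m wide. Origin: where the turning axis of knob and collar meets its surface. z axis: the turning axis, out of the deck, leaning 28 degrees from vertical to the robot's side. x: up the slope, away from the robot; y: to the left. Heights along z: plate top 40 mm, knob point 64, bar top 83, lever post 17 to 69, follower tail 51. Turns are named as seen looking down on the bar.
- carousel: White wedge-shaped housing, fixed to the bench, turned up to 0.4 rad either way. Origin under its middle. The notch is below the white plate, out of sight. From the start the knob turns 1.7 to 3.3 rad clockwise before the follower drops in, different each time, as the follower's bracket may be clamped anywhere within 20 degrees of straight up the slope.
- follower (a joint): Travel of the sprung follower in m, towards the axis: about 0 while its roller rides on the round rim, 0.009 when fully down in the notch. The spring pushes with 5 to 8 N. In the notch it blocks the knob both ways, with 0.03 rad of play either way. Turned anticlockwise from the start, the knob soon meets an end stop.
- follower_tail (a point): Middle of the upper edge of the follower's flat dark tail plate, 30 mm wide, behind its aluminium bracket at the upper edge of the deck, 150 mm from the axis while the roller rides on the rim; it moves 9 mm towards the axis when the follower drops.
- lever_post (a point): Upright black round post at the end of the lock collar's steel lever: 20 mm in diameter, 52 mm long. The point is 24 mm below its top, 115 mm from the turning axis and 45 mm above the deck. z axis: along the post, parallel to the knob's axis. The collar turns about the same axis as the knob, independently of it, and stays where it is left.
- collar (a joint): Angle of the lock collar in rad, growing anticlockwise. At 0 the lever points along the deck's y axis, to the left for somebody at the low side looking up the slope; at 1.15 it meets its solid stop, the locked mark, pointing down the slope and a little to the left. It starts between 0 and 0.3 and takes about 2 N at the post.
- reagent_mid (a point): Amber bottle beside the carousel, 68 mm in diameter, 150 mm tall; the point is half-way up. Leave it alone.
- jar_mid (a point): White jar beside the carousel, 76 mm in diameter, 90 mm tall; the point is half-way up. Leave it alone.
- tray_mid (a point): Clear divided tray beside the carousel, 160 x 110 x 50 mm; the point is half-way up its middle. Leave it alone.

How it is judged:
By the outcome, as a careful person would: the job done as asked, in the order asked, and still so for the second after the job is handed in, with the robot touching nothing.
It also fails if it takes over 72 s, if anything falls off the work surface, if the arm or the gripper's body presses on something with over 40 N, if the wrist force passes 120 N, or if a joint passes its speed limit or range.

## Robot

A 6-joint arm with a two-finger parallel gripper is mounted at the origin on the work surface. World frame = base frame: x ahead of the robot, y to its left, z up, the work surface at z = 0. Lengths are in m, angles in degrees, forces in N, time in s.
With the tool pointing down it reaches from about 0.35 to 0.875 m from the base axis. Payload 4.2 kg.
Tool frame: the origin (TCP) lies on the centre line of the jaws, within the pads' length; the fingertips stand 19 mm ahead of it and the grasp point (between the pads) is the TCP; x points along the fingers, y is the direction in which the jaws open and shut, and the axes are right-handed (so a half turn about x gives the same grasp; the last joint's range is limited). The gripper opens to 87 mm and grips with 3 to 60 N. Pads are 19 mm wide; open, the fingers measure 117 mm over their backs; the gripper's body (75 mm by 190 mm) begins 51 mm behind the grasp point.
Start: joints at [14.817, 22.042, 0.453, 0, -68.411, -14.817], TCP at [0.625, 0, 0.242] pointing down, gripper open.
Joint ranges: [-179.83, 179.83], [-69.29, 118.12], [-61.27, 80.66], [-181.25, 117.63], [-171.15, -9.14], [-177.46, 177.46]. Speed limits (degrees/s): [159.86, 159.86, 180, 180, 180, 180].

## Interface

Orientations are given as a 3x3 rotation matrix whose columns are the frame's x, y, z axes.
In Python, from station import * gives the robot as it stands.
- The arm moves only by the shell command python3 -m creep 'ROWS'. ROWS is JSON, a list of rows, each a list of 5 numbers: the opening, from 0 (shut) to 1 (fully open), then the shift along the world's x, y, z in mm, then the turn about the world's z in rad. In form: [[jaw, x, y, z, turn], ...]. A call has exactly 8 rows; each row is the pose to reach, as a shift and turn from the pose measured when the call began; what a row does not reach only later rows make up. A row lasts 1/10 s, in which the tool goes at most 50 mm and 8.59 degrees, less where a joint would pass 70% of its speed; a pose out of reach is approached as far as the arm can. A call with a gripper value outside its range is refused whole. The fingers move at their own pace and stop on an object; the grip force is fixed at half the most. Time passes only in rows, so rows that repeat a pose let the fingers close, or fill a call up. It gives the time, the measured TCP pose, the force and the opening at its end, in the units of the state.
- sense(): the state, without advancing time (a new reading comes with each control period).
- capture(name): name is "scene" or "side" or "wrist"; returns a dict with "image" (420x560x3 uint8, blue, green, red), "z_map" (420x560 float32, m along the optical axis (not along the pixel's ray), 0 where there is no reading), "mtx" (3x3 intrinsics, pixels), "eye" and "attitude" of the camera in the world. Camera axes: x right, y up, looking along -z (the intrinsics and any distortion apply to the point x, -y, -z); pixel columns grow to the right and rows downward; lengths in m; the calibration is good to about 2 mm. A picture is of the moment at which its call begins.
- finish_job(): hands the job in, once; it reports no verdict.
Trained networks look in a picture, given as the dict that the camera call returned (one of the last four; its "shot" number tells which), for a name from the list of things; names that differ only in an ending like _2 or _b are one class to them, and where a whole thing is asked for, a point or a joint stands for the part that bears it (a point fixed in the world has none). Each returns a list of dicts, best first, with "confidence" (0 to 1); they miss things now and then, are a little off and sometimes report something else, mostly with a low value. They report only what shows in the picture. A call takes as long as a camera call.
- look_for(picture, thing): "box" ([left, top, right, bottom] in pixels, round what is visible of it).
- mark_of(picture, thing): "centre" ([column, row] in pixels: a listed point, or the origin of a listed thing).
The state is a dict: "time_s": time; "joints": joint angles; "joint_velocities": joint speeds; "effort": joint torques, N m; "tcp_pos": TCP position; "ee_rot": TCP orientation; "wrist_force": force on the tool from outside, world axes, zero at the start; "moment": the same for the moment, N m; "gripper_width": opening from 0.0 (shut) to 1.0 (fully open).
Only numpy, scipy, OpenCV 4.12 (cv2) and the standard library are available. Lean on these libraries where they do the work, as an engineer would, in place of code of your own. Each camera call takes 0.05 s, during which the arm holds its last target.

## Working session

There is one attempt and no reset: what is moved stays moved. The work goes in short steps, Python scripts to look and compute and a shell command to move; the robot and the scene stay as the last step left them, time stands still between calls to the robot, and variables do not carry over. Pictures are saved under pics/ and viewed, and the job is handed in when it is done.

```bash
ls; mkdir -p pics; cat > h.py <<'E'
from station import *
import numpy as np, cv2
def ray(p,c):
    K=np.array(p['mtx']);d=np.linalg.inv(K)@[c[0],c[1],1.]
    return np.array(p['attitude'])@np.array([d[0],-d[1],-d[2]])
def pt(p,c,r=1):
    u,v=int(round(c[0])),int(round(c[1]));z=p['z_map'][max(0,v-r):v+r+1,max(0,u-r):u+r+1];z=z[z>0]
    return np.array(p['eye'])+ray(p,c)*np.median(z) if z.size else None
def proj(p,X):
    q=np.array(p['attitude']).T@(np.array(X)-p['eye']);w=np.array(p['mtx'])@[q[0],-q[1],-q[2]];return w[:2]/w[2]
E
python3 - <<'E'
from h import *
print(sense())
for n in ['scene','side','wrist']:
    p=capture(n);cv2.imwrite(f'pics/{n}0.png',p['image']);print(n,p['eye'],np.round(p['attitude'],3).tolist(),[k for k in p], p.get('dist'))
    for t in ['knob_grip','deck','carousel','follower_tail','lever_post','reagent_mid','jar_mid','tray_mid']:
        for m in mark_of(p,t)[:1]: print(t,m, pt(p,m['centre']))
E
```

```text
pics
{'time_s': 0.0, 'joints': array([ 1.48173357e+01,  2.20912299e+01,  3.79625830e-01, -2.89279748e-02,
       -6.84119619e+01, -1.48162652e+01]), 'joint_velocities': array([-0.03475477, -0.00970776,  0.0841231 , -0.02547194,  0.01098346,
       -0.00663104]), 'effort': array([ 5.69075401e-04, -3.90661991e+01,  1.87403029e+01,  4.22001421e+00,
        1.09914420e-02, -1.81494070e-04]), 'tcp_pos': array([6.24433569e-01, 2.74510746e-05, 2.40453740e-01]), 'ee_rot': array([[-2.20493394e-03, -9.99997555e-01,  1.67477777e-04],
       [-9.76614863e-05,  1.67693521e-04,  9.99999981e-01],
       [-9.99997564e-01,  2.20491754e-03, -9.80310007e-05]]), 'wrist_force': array([-0.75574654,  1.17457375,  0.11803962]), 'moment': array([0.02349515, 0.06094338, 0.00487261]), 'gripper_width': 0.9978296446819956}
scene [ 1.10251581 -0.50931424  0.83613891] [[0.734, -0.457, 0.503], [0.679, 0.496, -0.541], [-0.002, 0.739, 0.674]] ['image', 'z_map', 'mtx', 'eye', 'attitude', 'shot'] None
knob_grip {'centre': [230.7, 218.5], 'confidence': 0.83} [ 0.58510107 -0.06948904  0.1833822 ]
deck {'centre': [238.1, 
[... 1504 characters left out ...]
dence': 0.79} [ 0.39231399 -0.32196925  0.04121058]
wrist [ 0.62526935 -0.06821525  0.38550193] [[-1.0, -0.001, -0.001], [0.001, -0.968, -0.251], [-0.001, -0.251, 0.968]] ['image', 'z_map', 'mtx', 'eye', 'attitude', 'shot'] None
knob_grip {'centre': [363.4, 131.4], 'confidence': 0.95} [ 0.57796133 -0.06014394  0.18558969]
deck {'centre': [304.5, 110.0], 'confidence': 0.82} [ 0.60713672 -0.07114845  0.1658152 ]
follower_tail {'centre': [62.5, 133.2], 'confidence': 0.74} [ 0.71264622 -0.0611052   0.22543819]
lever_post {'centre': [323.0, 285.7], 'confidence': 0.69} [ 0.61414433 -0.03198826  0.30943071]
reagent_mid {'centre': [140.5, 351.2], 'confidence': 0.7} [0.73627473 0.12377108 0.10812854]
```

View pics/scene0.png

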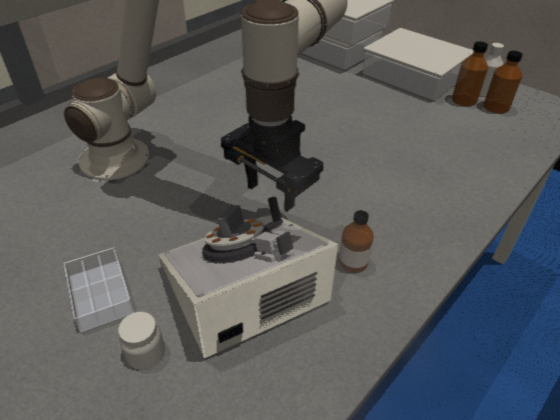

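View pics/side0.png

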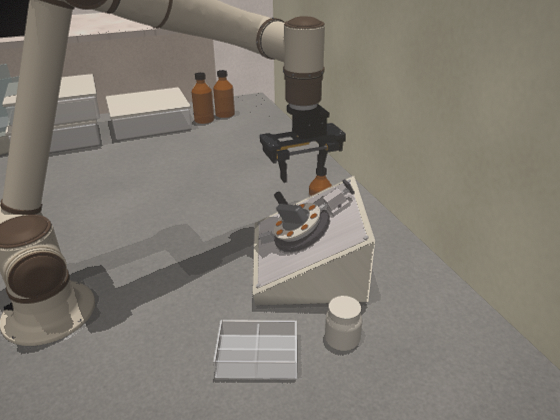

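View pics/wrist0.png

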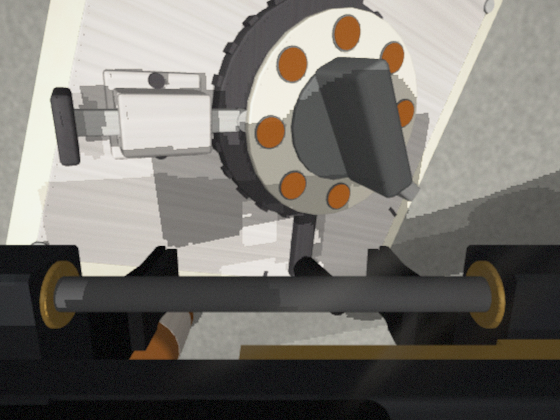

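The wrist view shows the bar at about (365,130), the follower bracket on the left (tail at 62,130) and the lever pointing down the image at (303,240). Next I fit the deck plane and the axis.

```bash
cat > fit.py <<'E'
from h import *
P={n:capture(n) for n in ['scene','side','wrist']}
def tri(t,h=None):
    A=np.zeros((3,3));b=np.zeros(3)
    for n,p in P.items():
        m=mark_of(p,t)
        if not m or m[0]['confidence']<.5: continue
        r=ray(p,m[0]['centre']);r/=np.linalg.norm(r);M=np.eye(3)-np.outer(r,r);A+=M;b+=M@p['eye']
    X=np.linalg.solve(A,b)
    print(t,X.round(4),[ (n,(proj(p,X)-mark_of(p,t)[0]['centre']).round(1).tolist()) for n,p in P.items() if mark_of(p,t)])
    return X
def cloud(p):
    v,u=np.nonzero(p['z_map']>0);z=p['z_map'][v,u];d=np.linalg.inv(p['mtx'])@np.vstack([u,v,np.ones_like(u)])
    return (np.array(p['eye'])[:,None]+np.array(p['attitude'])@(d*np.array([1,-1,-1])[:,None]*z)).T,u,v
kg=tri('knob_grip');tri('deck');tri('follower_tail');tri('lever_post');tri('reagent_mid')
rng=np.random.default_rng(0);N={}
for n,p in P.items():
    X,u,v=cloud(p);s=(np.linalg.norm(X[:,:2]-kg[:2],axis=1)<.16)&(X[:,2]<.25)&(X[:,2]>.06);X=X[s]
    best=0
    for _ in range(1500):
        a,b,c=X[rng.choice(len(X),3)];nn=np.cross(b-a,c-a);l=np.linalg.norm(nn)
        if l<1e-7: continue
        nn/=l;nn*=np.sign(nn[2]) or 1
        if abs(np.degrees(np.arccos(nn[2]))-28)>4: continue
        k=(abs((X-a)@nn)<.003)
        if k.sum()>best: best=k.sum();K=k
    Q=X[K];c=Q.mean(0);nn=np.linalg.svd(Q-c,full_matrices=False)[2][2];nn*=np.sign(nn[2])
    print(n,best,len(X),nn.round(4),'tilt',np.degrees(np.arccos(nn[2])).round(2),'yaw',np.degrees(np.arctan2(-nn[1],-nn[0])).round(2),'kg height',(kg-c)@nn)
E
python3 fit.py
```

```text
knob_grip [ 0.5734 -0.0594  0.1655] [('scene', [-1.3, 1.8]), ('side', [-1.4, -1.5]), ('wrist', [-4.5, 1.1])]
deck [ 0.6011 -0.0687  0.1102] [('scene', [-2.0, 0.4]), ('side', [0.3, -0.3]), ('wrist', [-2.6, 4.8])]
follower_tail [ 0.7147 -0.0622  0.2251] [('scene', [0.2, 0.3]), ('side', [-0.9, 0.2]), ('wrist', [-4.9, -2.0])]
lever_post [0.5918 0.0501 0.1317] [('scene', [-0.8, 0.8]), ('side', [-1.3, -0.8]), ('wrist', [-4.4, -0.6])]
reagent_mid [0.7512 0.1522 0.0717] [('scene', [-0.9, 1.0]), ('side', [37.0, -9.4]), ('wrist', [-0.9, 3.2])]
scene 3139 6985 [-0.4468  0.1559  0.8809] tilt 28.24 yaw -19.24 kg height 0.06134738191482312
side 3412 7303 [-0.4451  0.1556  0.8818] tilt 28.14 yaw -19.27 kg height 0.06061088586524012
wrist 42919 94793 [-0.4433  0.1551  0.8829] tilt 28.01 yaw -19.28 kg height 0.058535517172278076
```

```bash
cat > fit2.py <<'E'
from h import *
exec(open('fit.py').read().split("kg=tri")[0].split("P={")[0])
src=open('fit.py').read(); exec(src[src.index('def cloud'):src.index('kg=tri')])
yaw=np.radians(-19.27);t=np.radians(28)
a=np.array([-np.sin(t)*np.cos(yaw),-np.sin(t)*np.sin(yaw),np.cos(t)]);y=np.array([-np.sin(yaw),np.cos(yaw),0]);x=np.cross(y,a)
R=np.c_[x,y,a];print(R.round(4).tolist())
kg=np.array([.5734,-.0594,.1655]);D0=kg-.062*a
for n in ['wrist','scene','side']:
    p=capture(n);X,u,v=cloud(p);Q=(X-D0)@R
    s=(np.hypot(Q[:,0],Q[:,1])<.2)&(abs(Q[:,2])<.12);Q=Q[s];I=p['image'][v[s],u[s]].astype(int)
    z=Q[:,2];d=(z>-.01)&(z<.008)&(np.hypot(Q[:,0],Q[:,1])<.14); dz=np.median(z[d]);
    Q[:,2]-=dz;z=Q[:,2]
    pl=(abs(z-.04)<.004)&(np.hypot(Q[:,0],Q[:,1])<.075);q=Q[pl,:2].astype(np.float32)
    # circle: outer hull fit
    h=cv2.convexHull(q)[:,0];A=np.c_[2*h,np.ones(len(h))];c=np.linalg.lstsq(A,(h**2).sum(1),rcond=None)[0]
    print(n,'deck dz',dz,'plate z',np.median(z[pl]),'centre',c[:2],'r',np.sqrt(c[2]+c[0]**2+c[1]**2),cv2.minEnclosingCircle(q))
    b=(z>.076)&(z<.088)&(np.hypot(Q[:,0],Q[:,1])<.06);q=Q[b,:2].astype(np.float32);print('bar top',np.median(z[b]),cv2.minAreaRect(q),b.sum())
    l=(z>.045)&(z<.075)&(abs(np.hypot(Q[:,0],Q[:,1])-.115)<.03)&(Q[:,1]>0);print('post',l.sum(),np.median(Q[l],0),z[l].max() if l.any() else 0)
E
python3 fit2.py
```

```text
[[0.8335, 0.33, -0.4432], [-0.2914, 0.944, 0.1549], [0.4695, 0.0, 0.8829]]
wrist deck dz 0.0034722721543375304 plate z 0.03853490779682235 centre [ 0.00185961 -0.0014127 ] r 0.06177376588324951 ((0.0019243932329118252, -0.0019148244755342603), 0.06246090680360794)
bar top 0.08062242022423166 ((0.002288173884153366, -0.001653231680393219), (0.02077792026102543, 0.07572922110557556), 46.05876541137695) 4580
post 82 [-0.02672863  0.09896928  0.06747638] 0.07498978429735399
scene deck dz 0.0009714185781677664 plate z 0.03865263661704993 centre [ 0.00467356 -0.00094861] r 0.06134865583664698 ((0.0050681279972195625, -0.0003442484885454178), 0.06278946995735168)
bar top 0.08019949261997462 ((0.006470628082752228, -0.0016551613807678223), (0.019221797585487366, 0.07510311156511307), 44.36009979248047) 141
post 108 [-0.02368254  0.10647087  0.05778496] 0.07469595692428914
side deck dz 0.0016389263814531802 plate z 0.03880952520377743 centre [ 0.00174679 -0.00490785] r 0.06214249769785463 ((0.0012694017495959997, -0.004310982301831245), 0.06393001228570938)
bar top 0.08013598335650637 ((0.0030092354863882065, -0.0045676566660404205), (0.022551555186510086, 0.07502830773591995), 46.9145393371582) 154
post 80 [-0.02934756  0.10028292  0.05991348] 0.07458060182201079
```

```bash
python3 -m creep '[[0,0,0,10,-0.15],[0,0,0,20,-0.3],[0,0,0,30,-0.45],[0,0,0,30,-0.6],[0,0,0,30,-0.75],[0,0,0,30,-0.9],[0,0,0,30,-1.05],[0,0,0,30,-1.2]]'
cat > traj.py <<'E'
from h import *
yaw=np.radians(-19.27);t=np.radians(28)
a=np.array([-np.sin(t)*np.cos(yaw),-np.sin(t)*np.sin(yaw),np.cos(t)]);y=np.array([-np.sin(yaw),np.cos(yaw),0]);x=np.cross(y,a)
R=np.c_[x,y,a];D=np.array([.5734,-.0594,.1655])-.0625*a+R@[.0025,-.002,0]
up=R.T@[0,0,1.];U=R.T@np.array([np.cos(yaw),np.sin(yaw),0]);Y=np.array([0,1.,0])
def prism(hu=.0095,hy=.015,top=.083,h=.057):
    pts=[]
    for i in(-1,1):
        for j in(-1,1):
            q=i*hu*U+j*hy*Y;pts+=[q,q+up*max(0,(top-h-q[2])/up[2])]
    return np.array(pts)
def barpose(deg,gap=0,arm=.027,h=.057):
    th=np.radians(deg);e=np.array([np.cos(th),np.sin(th),0]);n=np.array([-np.sin(th),np.cos(th),0])
    Q=prism(h=h);k=(Q@n).min();m=Q[(Q@n)<k+.001].mean(0)@e
    c=e*(arm-m)+n*(.010-k+gap)+np.array([0,0,h]);c[2]=h
    return D+R@c+[0,0,.019],c   # TCP
def postpose(deg,gap=0,h=.040):
    th=np.radians(deg);e=np.array([np.cos(th),np.sin(th),0]);n=np.array([-np.sin(th),np.cos(th),0])
    Q=prism(top=.069,h=h);k=(Q@n).max();m=Q[(Q@n)>k-.001].mean(0)@e
    c=e*(.115-m)-n*(.010+k+gap);c[2]=h
    return D+R@c+[0,0,.019],c
E
python3 - <<'E'
from traj import *
s=sense();print(s['tcp_pos'],s['time_s'],D)
for d,g in[(-44,.012),(-44,.003)]+[(k,0) for k in range(-44,-244,-10)]:
    p,c=barpose(d,g);print(d,(p*1000).round(1),(c*1000).round())
E
```

```text
time_s: 4.7
tcp_pos: [0.625, 0.0, 0.2716]
ee_rot: [[-0.0, -0.357, 0.934], [-0.0, 0.934, 0.357], [-1.0, 0.0, -0.0]]
wrist_force: [0.3, -0.6, 0.6]
gripper_width: 0.355
[6.24964333e-01 2.62061219e-05 2.71554754e-01] 4.7 [ 0.60252171 -0.07169987  0.11148945]
-44 [617.2 -64.  201. ] [43. 12. 57.]
-44 [609.8 -68.3 198.1] [37.  6. 57.]
-44 [607.4 -69.8 197.1] [35.  3. 57.]
-54 [603.9 -73.2 196. ] [32. -1. 57.]
-64 [600.  -76.  194.5] [29. -5. 57.]
-74 [595.8 -78.  192.8] [25. -8. 57.]
-84 [591.3 -79.2 190.7] [ 21. -11.  57.]
-94 [ 576.9 -107.9  188.6] [ 16. -43.  57.]
-104 [ 572.5 -107.4  186.2] [ 12. -44.  57.]
-114 [ 568.3 -106.1  183.9] [  7. -44.  57.]
-124 [ 564.4 -103.9  181.6] [  2. -43.  57.]
-134 [ 561.  -101.   179.3] [ -3. -41.  57.]
-144 [558.1 -97.4 177.3] [ -8. -39.  57.]
-154 [555.9 -93.3 175.4] [-11. -36.  57.]
-164 [554.3 -88.8 173.9] [-15. -32.  57.]
-174 [553.6 -84.  172.6] [-17. -28.  57.]
-184 [526.1 -69.5 156.3] [-52. -23.  57.]
-194 [526.9 -64.5 155.8] [-53. -18.  57.]
-204 [528.5 -59.7 155.8] [-53. -13.  57.]
-214 [530.7 -55.3 156.1] [-53.  -8.  57.]
-224 [533.7 -51.3 156.9] [-51.  -3.  57.]
-234 [537.1 -47.8 158. ] [-49.   1.  57.]
```

```bash
cat >> traj.py <<'E'
def barpose(deg,gap=0,arm=.027,h=.057):
    th=np.radians(deg);e=np.array([np.cos(th),np.sin(th),0]);n=np.array([-np.sin(th),np.cos(th),0])
    Q=prism(h=h);k=(Q@n).min();mid=up*.013
    c=e*(arm-mid@e)+n*(.010-k+gap);c[2]=h
    return D+R@c+[0,0,.019],c
E
python3 - <<'E'
from traj import *
for d,g in[(-44,.012),(-44,.003)]+[(k,0) for k in range(-44,-244,-10)]:
    p,c=barpose(d,g);print(d,(p*1000).round(1),(c*1000).round())
E
```

```text
-44 [617.2 -64.  201. ] [43. 12. 57.]
-44 [609.8 -68.3 198.1] [37.  6. 57.]
-44 [607.4 -69.7 197.1] [35.  3. 57.]
-54 [604.7 -76.6 197. ] [34. -4. 57.]
-64 [600.5 -83.  196. ] [ 32. -11.  57.]
-74 [594.8 -88.3 194.1] [ 28. -18.  57.]
-84 [588.1 -92.2 191.4] [ 23. -24.  57.]
-94 [582.3 -95.1 189. ] [ 17. -29.  57.]
-104 [578.3 -98.1 187.5] [ 14. -33.  57.]
-114 [ 573.3 -100.2  185.4] [ 10. -37.  57.]
-124 [ 567.6 -101.2  182.7] [  4. -39.  57.]
-134 [ 561.6 -100.6  179.6] [ -3. -41.  57.]
-144 [555.6 -98.4 176.2] [-10. -41.  57.]
-154 [550.1 -94.3 172.7] [-17. -39.  57.]
-164 [545.6 -88.6 169.4] [-24. -35.  57.]
-174 [542.5 -81.5 166.6] [-30. -29.  57.]
-184 [540.2 -75.7 164.4] [-35. -24.  57.]
-194 [537.3 -71.8 162.4] [-39. -22.  57.]
-204 [535.2 -66.8 160.4] [-43. -18.  57.]
-214 [534.3 -60.6 158.8] [-47. -12.  57.]
-224 [534.7 -53.8 157.9] [-49.  -5.  57.]
-234 [536.8 -46.6 157.7] [-49.   2.  57.]
```

```bash
python3 -m creep '[[0,0,-10,0,-0.15],[0,0,-20,0,-0.3],[0,0,-30,0,-0.45],[0,0,-40,0,-0.6],[0,0,-50,0,-0.708],[0,0,-60,-5,-0.708],[0,0,-65,-10,-0.708],[0,0,-65,-15,-0.708]]'
```

```text
time_s: 5.5
tcp_pos: [0.6247, -0.0656, 0.2558]
ee_rot: [[-0.001, 0.336, 0.942], [0.0, 0.942, -0.336], [-1.0, -0.0, -0.001]]
wrist_force: [-0.2, 0.7, 0.5]
gripper_width: 0.007
```

```bash
python3 -m creep '[[0,-2,1,-10,0],[0,-5,2,-22,0],[0,-6,2,-34,0],[0,-7,2,-46,0],[0,-7,2,-54,0],[0,-10,0,-56,0],[0,-12,-1,-57,0],[0,-12,-1,-57,0]]'; python3 - <<'E'
from h import *
for n in ['wrist','side']:
    p=capture(n);cv2.imwrite(f'pics/{n}1.png',p['image'])
E
```

```text
time_s: 6.3
tcp_pos: [0.6127, -0.0668, 0.1992]
ee_rot: [[-0.0, 0.336, 0.942], [-0.0, 0.942, -0.336], [-1.0, -0.0, -0.0]]
wrist_force: [0.4, 0.3, 1.1]
gripper_width: 0.008
```

View pics/wrist1.png

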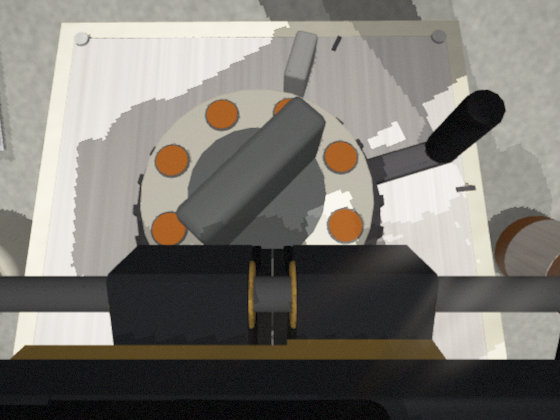

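View pics/side1.png

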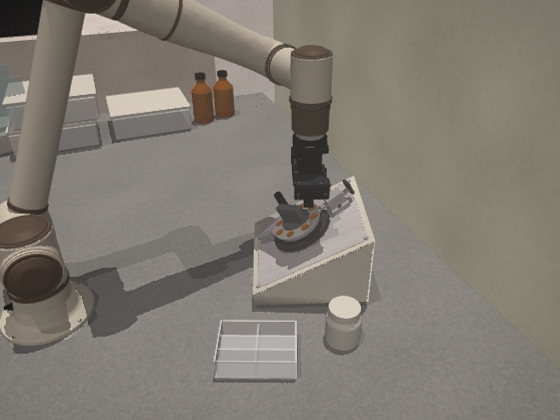

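```bash
python3 -m creep '[[0,-3,-1,-1,0],[0,-5,-3,-2,0],[0,-6,-6,-2,0],[0,-8,-10,-2,0],[0,-10,-13,-3,0],[0,-12,-16,-3,0],[0,-15,-19,-4,0],[0,-18,-21,-5,0]]'; python3 - <<'E'
from h import *
for n in ['wrist']:
    p=capture(n);cv2.imwrite(f'pics/{n}2.png',p['image'])
E
```

```text
time_s: 7.2
tcp_pos: [0.6003, -0.0846, 0.1964]
ee_rot: [[0.016, 0.335, 0.942], [0.005, 0.942, -0.335], [-1.0, 0.01, 0.013]]
wrist_force: [8.4, 11.2, 0.5]
gripper_width: 0.003
```

View pics/wrist2.png

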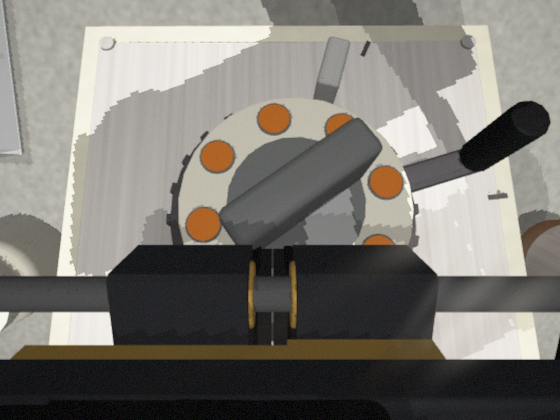

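```bash
python3 -m creep '[[0,-5,-3,-2,0],[0,-8,-4,-3,0],[0,-11,-6,-4,0],[0,-14,-7,-5,0],[0,-16,-8,-6,0],[0,-18,-9,-7,0],[0,-20,-10,-7,0],[0,-22,-10,-8,0]]'; python3 - <<'E'
from h import *
for n in ['wrist']:
    p=capture(n);cv2.imwrite(f'pics/{n}3.png',p['image'])
E
```

```text
time_s: 8.05
tcp_pos: [0.5836, -0.0946, 0.1913]
ee_rot: [[0.03, 0.333, 0.942], [0.004, 0.943, -0.334], [-1.0, 0.014, 0.027]]
wrist_force: [9.1, 2.6, 1.2]
gripper_width: 0.006
```

View pics/wrist3.png

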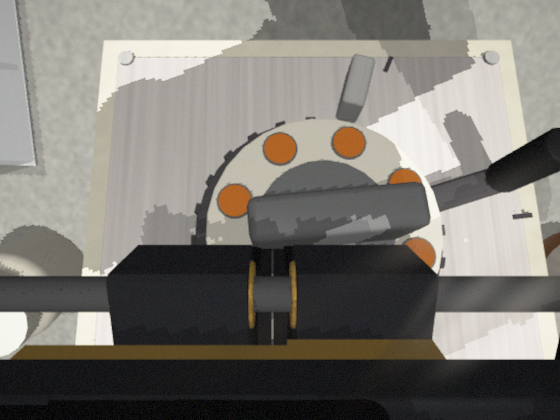

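```bash
python3 -m creep '[[0,-5,-2,-2,0],[0,-8,-3,-4,0],[0,-10,-4,-5,0],[0,-13,-5,-6,0],[0,-16,-6,-8,0],[0,-19,-6,-9,0],[0,-22,-6,-10,0],[0,-25,-5,-11,0]]'; python3 - <<'E'
from h import *
for n in ['wrist']:
    p=capture(n);cv2.imwrite(f'pics/{n}4.png',p['image'])
E
```

```text
time_s: 8.9
tcp_pos: [0.5675, -0.0999, 0.1852]
ee_rot: [[0.054, 0.331, 0.942], [0.003, 0.943, -0.332], [-0.999, 0.021, 0.05]]
wrist_force: [11.9, -2.9, 3.3]
gripper_width: -0.002
```

View pics/wrist4.png

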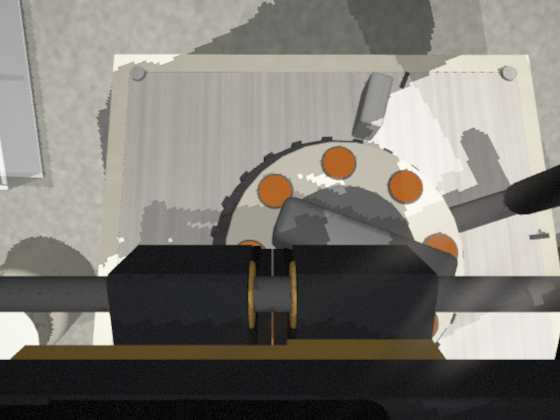

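```bash
python3 -m creep '[[0,-5,1,-2,0],[0,-7,2,-3,0],[0,-9,3,-4,0],[0,-11,4,-5,0],[0,-13,5,-6,0],[0,-14,7,-7,0],[0,-15,9,-8,0],[0,-13,6,-7,0]]'; python3 - <<'E'
from h import *
for n in ['wrist','side']:
    p=capture(n);cv2.imwrite(f'pics/{n}5.png',p['image'])
E
```

```text
time_s: 9.75
tcp_pos: [0.5556, -0.095, 0.1795]
ee_rot: [[0.058, 0.331, 0.942], [0.002, 0.944, -0.331], [-0.998, 0.021, 0.054]]
wrist_force: [-0.1, 0.2, -0.5]
gripper_width: 0.007
```

View pics/wrist5.png

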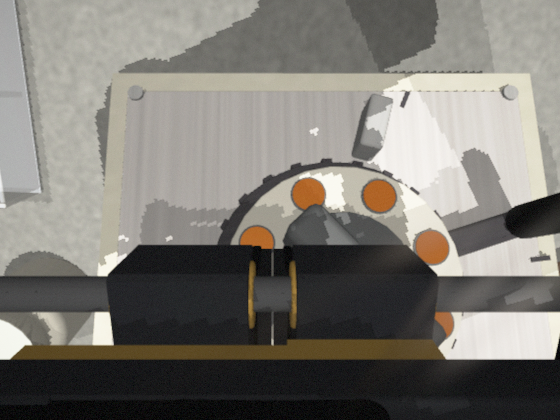

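View pics/side5.png

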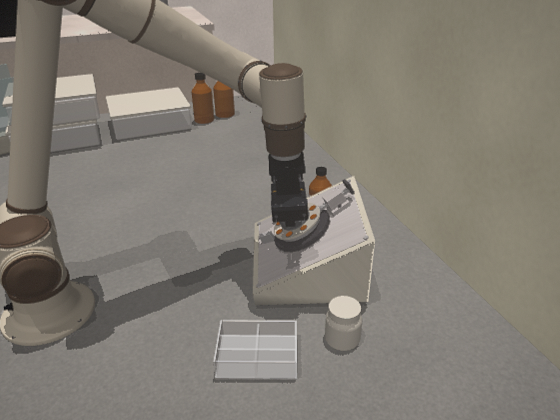

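```bash
cat > mon.py <<'E'
from traj import *
import sys
src=open('fit.py').read(); exec(src[src.index('def cloud'):src.index('kg=tri')])
def mon(tag,cams=('wrist','scene')):
    for n in cams:
        p=capture(n);cv2.imwrite(f'pics/{n}{tag}.png',p['image']);X,u,v=cloud(p);Q=(X-D)@R*1000
        I=p['image'][v,u].astype(int);r=np.hypot(Q[:,0],Q[:,1]);z=Q[:,2]
        o=(abs(z-39)<7)&(r<62)&(r>30)&(I[:,2]>1.6*I[:,1])&(I[:,2]>90)
        A=np.degrees(np.arctan2(Q[o,1],Q[o,0]))
        ph=np.degrees(np.angle(np.exp(1j*np.radians(A*8)).mean()))/8 if o.any() else None
        print(n,'holes',o.sum(),'mod45',ph)
        b=(z>75)&(z<89)&(r<50)
        if b.sum()>10: print(' bar',b.sum(),cv2.minAreaRect(Q[b,:2].astype(np.float32)))
        if n!='wrist':
            m=mark_of(p,'follower_tail')
            if m:
                rr=ray(p,m[0]['centre']);s=(51-((p['eye']-D)@R[:,2])*1000)/(rr@R[:,2]*1000);w=(p['eye']+rr*s-D)@R*1000
                print(' tail',m[0],w.round(1),'r',np.hypot(*w[:2]).round(1))
            t=(z>25)&(z<60)&(Q[:,0]>110)&(Q[:,0]<175)&(abs(Q[:,1])<60)&(I.max(1)<75)
            if t.sum(): print(' tailcloud',t.sum(),np.median(r[t]).round(1),np.percentile(r[t],[5,95]).round(1),np.median(Q[t],0).round(1))
    print(sense()['time_s'])
if __name__=='__main__': mon(sys.argv[1],sys.argv[2].split(',') if len(sys.argv)>2 else ('wrist','scene'))
E
python3 mon.py 6 wrist,scene,side
```

```text
wrist holes 2525 mod45 18.980810461289348
 bar 2459 ((-7.967707633972168, -2.9288673400878906), (84.1783676147461, 34.89045715332031), 66.75888061523438)
scene holes 30 mod45 20.89794374502291
 bar 234 ((4.132486343383789, -6.006694793701172), (82.63142395019531, 44.32771682739258), 75.98958587646484)
 tail {'centre': [283.1, 237.1], 'confidence': 0.67} [156.5  40.7  51. ] r 161.8
 tailcloud 209 153.4 [135.1 155.6] [146.6  43.3  37.6]
side holes 68 mod45 19.538084208330833
 tail {'centre': [344.5, 179.8], 'confidence': 0.55} [140.3  52.8  51. ] r 149.9
 tailcloud 33 145.7 [144.2 149.1] [142.1  31.3  43. ]
10.1
```

View pics/scene6.png

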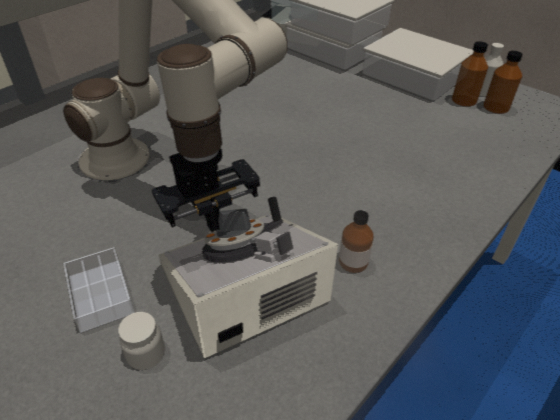

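```bash
python3 - <<'E'
from traj import *
p=capture('wrist');K=p['mtx']
im=cv2.imread('pics/wrist0.png').astype(int)
eye=np.array([0.62526935,-0.06821525,0.38550193]);A=np.array([[-1.0,-0.001,-0.001],[0.001,-0.968,-0.251],[-0.001,-0.251,0.968]])
v,u=np.nonzero((im[...,2]>1.6*im[...,1])&(im[...,2]>90))
d=np.linalg.inv(K)@np.vstack([u,v,np.ones_like(u)]);r=(A@(d*np.array([1,-1,-1])[:,None])).T
s=(.04-(eye-D)@R[:,2])/(r@R[:,2]);Q=(eye+r*s[:,None]-D)@R;rr=np.hypot(Q[:,0],Q[:,1]);o=(rr<.062)&(rr>.03)
a=np.arctan2(Q[o,1],Q[o,0]);print(np.degrees(np.angle(np.exp(8j*a).mean()))/8, np.histogram(np.degrees(a),36,(-180,180))[0])
E
```

```text
-21.941625228245915 [  0  84 192   5   0  90 242  68   0   6 325 294   0   0  80 407 206   0
   0 120 368 133   0   0 176 273  29   0  32 233 108   0   0   0   0   0]
```

```bash
python3 -m creep '[[0,-1,2,-1,0],[0,-3,4,-2,0],[0,-4,6,-3,0],[0,-5,7,-4,0],[0,-6,9,-6,0],[0,-7,10,-7,0],[0,-7,10,-7,0],[0,-7,7,-6,0]]'; python3 mon.py 7
```

```text
time_s: 10.95
tcp_pos: [0.5496, -0.0889, 0.1753]
ee_rot: [[0.061, 0.33, 0.942], [-0.001, 0.944, -0.33], [-0.998, 0.02, 0.058]]
wrist_force: [3.0, -3.4, 3.0]
gripper_width: 0.005
wrist holes 2099 mod45 6.692831838274923
 bar 1641 ((-24.10247802734375, -23.069721221923828), (15.067541122436523, 38.28031921386719), 25.167470932006836)
scene holes 35 mod45 8.237598643361832
 bar 242 ((2.1934337615966797, -5.3815460205078125), (81.67845916748047, 48.71849822998047), 63.21663284301758)
 tail {'centre': [278.5, 236.2], 'confidence': 0.61} [144.9  37.2  51. ] r 149.6
 tailcloud 195 144.6 [140.4 146.6] [137.9  41.   38.6]
11.1
```

```bash
python3 mon.py 8 scene,side; python3 - <<'E'
import cv2,numpy as np
a=cv2.imread('pics/scene6.png')[200:270,190:310];b=cv2.imread('pics/scene8.png')[200:270,190:310]
cv2.imwrite('pics/cmp.png',cv2.resize(np.hstack([a,b]),(800,233),interpolation=cv2.INTER_CUBIC))
E
```

```text
scene holes 35 mod45 6.92400285391912
 bar 240 ((10.495028495788574, -13.102466583251953), (77.35005187988281, 49.16984939575195), 33.420135498046875)
 tail {'centre': [280.3, 237.5], 'confidence': 0.62} [153.6  36.6  51. ] r 157.9
 tailcloud 201 144.5 [140.  146.5] [138.   41.2  38.1]
side holes 68 mod45 6.361107001995176
 tailcloud 37 136.3 [135.1 140.3] [133.5  27.8  41.2]
11.3
```

View pics/cmp.png

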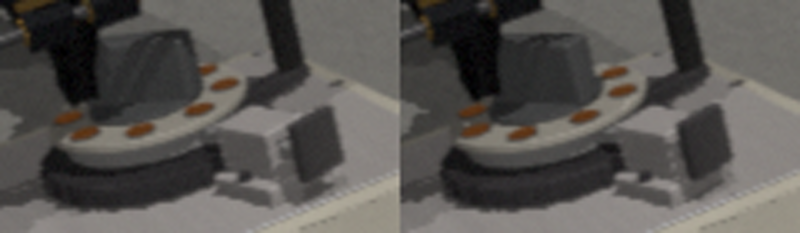

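The follower has dropped: in the scene view the tail moved from 153.4 to 144.5 mm, in the side view 145.7 to 136.3, and the plate had turned 1.86 rad. Now I plan the lever push with the tool yawed along the tangent.

```bash
cat >> traj.py <<'E'
def lev(coll,gap=0,h=.050,hy=.012):
    th=np.pi/2+coll;e=np.array([np.cos(th),np.sin(th),0]);n=np.array([-np.sin(th),np.cos(th),0])
    J=R@n;J[2]=0;J/=np.linalg.norm(J);W=np.array([-J[1],J[0],0]);J_=R.T@J;W_=R.T@W
    Q=[]
    for i in(-1,1):
        for j in(-1,1):
            q=i*.0095*W_+j*hy*J_;Q+=[q,q+up*max(0,(.069-h-q[2])/up[2])]
    k=(np.array(Q)@n).max();mid=up*.009
    c=e*(.115-mid@e)-n*(.010+k+gap);c[2]=h
    return D+R@c+[0,0,.019],np.arctan2(J[1],J[0])
E
python3 - <<'E'
from traj import *
s=sense();print(s['joints'].round(1),s['tcp_pos'].round(4))
y0=np.arctan2(s['ee_rot'][1,1],s['ee_rot'][0,1])
for c,g in [(.26,.02),(.26,0),(.4,0),(.55,0),(.7,0),(.85,0),(1,0),(1.15,0),(1.15,-.006)]:
    p,y_=lev(c,g);print(c,(p*1000).round(1),'jaw',y_.round(3),'turn',np.round(y_-y0,3),np.round(y_+np.pi-y0,3))
# refine post
src=open('fit.py').read(); exec(src[src.index('def cloud'):src.index('kg=tri')])
for nme in ['scene','side']:
    p=capture(nme);X,u,v=cloud(p);Q=(X-D)@R;z=Q[:,2]
    l=(z>.03)&(z<.069)&(abs(np.hypot(Q[:,0],Q[:,1])-.115)<.02)&(Q[:,1]>.06);print('post',l.sum(),np.median(Q[l],0))
E
```

```text
[   7.8   17.2  -17.4    0.6  -51.9 -117.4] [ 0.5493 -0.0886  0.1749]
0.26 [628.7  49.1 179.1] jaw 3.098 turn 1.863 5.004
0.26 [610.9  49.8 170. ] jaw 3.098 turn 1.863 5.004
0.4 [596.6  52.8 162.3] jaw -3.031 turn -4.267 -1.125
0.55 [580.8  53.4 154.3] jaw -2.871 turn -4.106 -0.965
0.7 [564.9  51.3 146.6] jaw -2.716 turn -3.951 -0.81
0.85 [549.2  46.6 139.6] jaw -2.567 turn -3.802 -0.66
1 [534.1  39.3 133.3] jaw -2.423 turn -3.658 -0.517
1.15 [519.9  29.7 127.9] jaw -2.283 turn -3.519 -0.377
1.15 [516.1  25.2 126.7] jaw -2.283 turn -3.519 -0.377
post 170 [-0.02599106  0.10873759  0.05046249]
post 0 [nan nan nan]
  return _methods._mean(a, axis=axis, dtype=dtype,
  ret = um.true_divide(
```

```bash
python3 -m creep '[[0,1,-4,2,0],[0,2,-8,5,0],[0,2,-9,15,0],[0,2,-9,35,0],[0,2,-9,60,0],[0,10,0,80,0.12],[0,20,15,85,0.27],[0,30,30,85,0.42]]'
```

```text
time_s: 12.2
tcp_pos: [0.5794, -0.0579, 0.2615]
ee_rot: [[0.056, -0.09, 0.994], [0.025, 0.996, 0.089], [-0.998, 0.02, 0.058]]
wrist_force: [-0.0, -0.7, -1.1]
gripper_width: 0.007
```

```bash
python3 -m creep '[[0,6,15,0,0.15],[0,12,30,0,0.3],[0,20,45,0,0.45],[0,28,60,-5,0.6],[0,36,75,-10,0.75],[0,44,90,-15,0.9],[0,50,107,-20,1.05],[0,52,107,-25,1.2]]'; python3 -m creep '[[0,0,0,0,0.12],[0,0,0,0,0.24],[0,0,0,0,0.24],[0,0,0,0,0.24],[0,0,0,0,0.24],[0,0,0,0,0.24],[0,0,0,0,0.24],[0,0,0,0,0.24]]'; python3 mon.py 9 wrist,scene
```

```text
time_s: 13.0
tcp_pos: [0.6312, 0.0513, 0.2358]
ee_rot: [[-0.005, -0.961, 0.275], [0.062, 0.274, 0.96], [-0.998, 0.022, 0.058]]
wrist_force: [-0.3, 0.2, 0.5]
gripper_width: 0.003
time_s: 13.8
tcp_pos: [0.6311, 0.0512, 0.2358]
ee_rot: [[-0.02, -0.999, 0.04], [0.059, 0.038, 0.998], [-0.998, 0.022, 0.058]]
wrist_force: [-0.4, 1.0, -0.0]
gripper_width: 0.009
wrist holes 2026 mod45 8.385698506834961
 bar 4823 ((-2.074901580810547, 6.116510391235352), (76.53739929199219, 19.898723602294922), 20.284433364868164)
scene holes 35 mod45 9.414661733078766
 bar 192 ((3.5087966918945312, 0.5303325653076172), (73.88011169433594, 19.290332794189453), 32.16841506958008)
 tailcloud 216 144.7 [139.4 146.6] [137.5  42.2  38.3]
13.95
```

View pics/wrist9.png

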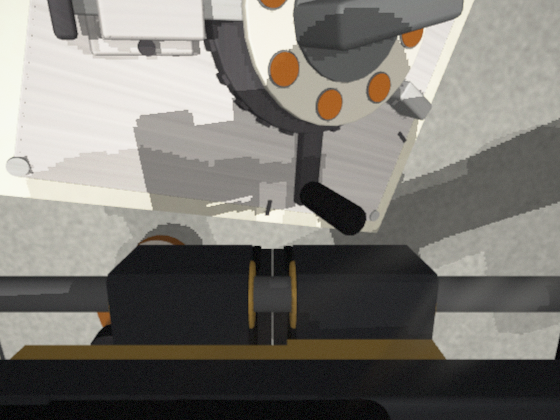

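View pics/scene9.png

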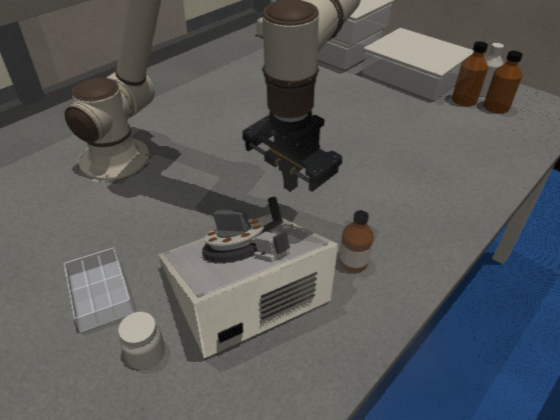

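```bash
python3 -m creep '[[0,-1,-1,-12,0],[0,-2,-2,-26,0],[0,-2,-2,-40,0],[0,-2,-2,-52,0],[0,-2,-2,-57,0],[0,-8,-2,-60,0],[0,-14,-2,-63,0],[0,-18,-1,-65,0]]'; python3 mon.py 10 wrist
```

```text
time_s: 14.75
tcp_pos: [0.6126, 0.0502, 0.1711]
ee_rot: [[-0.019, -0.999, 0.039], [0.059, 0.038, 0.998], [-0.998, 0.022, 0.059]]
wrist_force: [0.3, -0.1, 0.9]
gripper_width: 0.007
wrist holes 4075 mod45 7.8743958713685664
 bar 2958 ((4.56427001953125, 14.647744178771973), (56.121437072753906, 8.411203384399414), 20.416362762451172)
14.8
```

View pics/wrist10.png

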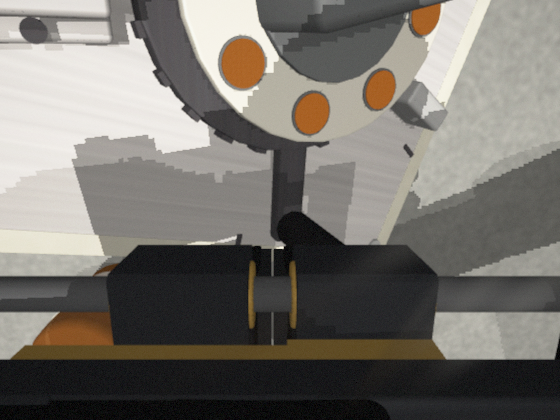

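```bash
python3 -m creep '[[0,-4,0,-2,0.03],[0,-8,1,-4,0.07],[0,-12,2,-6,0.11],[0,-16,3,-8,0.15],[0,-20,3,-10,0.18],[0,-25,4,-12,0.22],[0,-30,4,-15,0.26],[0,-34,4,-17,0.3]]'; python3 mon.py 11 wrist,scene
```

```text
time_s: 15.6
tcp_pos: [0.5784, 0.0545, 0.1546]
ee_rot: [[-0.035, -0.965, -0.26], [0.051, -0.262, 0.964], [-0.998, 0.02, 0.058]]
wrist_force: [1.7, -0.1, 1.4]
gripper_width: 0.004
wrist holes 5460 mod45 8.688041434328143
 bar 3513 ((-6.774803161621094, 7.515108108520508), (73.23825073242188, 7.705876350402832), 35.47700119018555)
scene holes 31 mod45 8.490017672799707
 bar 198 ((3.795257568359375, -0.10063743591308594), (74.34526824951172, 20.53058433532715), 32.87886428833008)
 tail {'centre': [279.2, 235.8], 'confidence': 0.78} [144.3  38.9  51. ] r 149.4
 tailcloud 205 144.7 [139.5 146.4] [137.7  41.3  38.9]
15.75
```

View pics/wrist11.png

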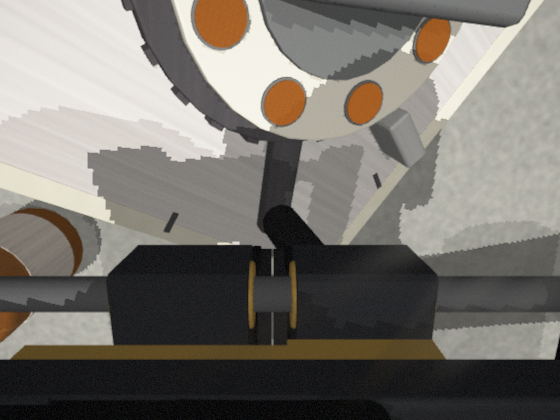

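```bash
python3 -m creep '[[0,-4,-1,-2,0.04],[0,-8,-1,-4,0.08],[0,-12,-2,-6,0.12],[0,-16,-3,-8,0.16],[0,-20,-4,-10,0.2],[0,-24,-5,-12,0.24],[0,-28,-7,-14,0.28],[0,-32,-9,-16,0.32]]'; python3 mon.py 12 wrist
```

```text
time_s: 16.55
tcp_pos: [0.5465, 0.046, 0.1387]
ee_rot: [[-0.049, -0.835, -0.549], [0.038, -0.551, 0.834], [-0.998, 0.02, 0.059]]
wrist_force: [0.3, 2.2, 2.2]
gripper_width: 0.002
wrist holes 4298 mod45 8.011605879089156
 bar 9686 ((-8.63020133972168, -3.911592483520508), (58.4996337890625, 20.06867790222168), 30.13628387451172)
16.6
```

View pics/wrist12.png

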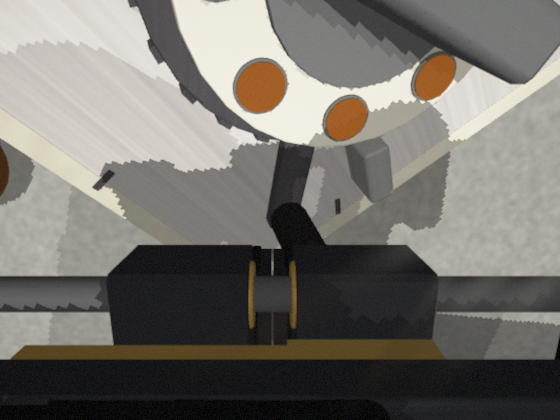

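```bash
python3 -m creep '[[0,-4,-2,-2,0.04],[0,-8,-4,-4,0.08],[0,-12,-6,-5,0.11],[0,-15,-8,-6,0.14],[0,-18,-10,-8,0.17],[0,-21,-12,-9,0.2],[0,-24,-14,-10,0.23],[0,-26,-16,-11,0.26]]'; python3 mon.py 13 wrist,scene
```

```text
time_s: 17.4
tcp_pos: [0.5199, 0.0298, 0.1277]
ee_rot: [[-0.057, -0.664, -0.746], [0.024, -0.748, 0.664], [-0.998, 0.02, 0.059]]
wrist_force: [1.4, 1.0, 2.3]
gripper_width: 0.002
wrist holes 5469 mod45 8.100367105882901
 bar 14643 ((-10.673315048217773, -5.301319122314453), (53.70497131347656, 20.490934371948242), 30.209848403930664)
scene holes 29 mod45 8.141388692825217
 bar 194 ((3.080747604370117, -0.4881324768066406), (74.39163208007812, 19.527061462402344), 32.33932113647461)
 tail {'centre': [277.3, 237.3], 'confidence': 0.67} [147.6  33.4  51. ] r 151.4
 tailcloud 202 144.6 [138.9 146.7] [137.7  40.9  38.5]
17.55
```

View pics/wrist13.png

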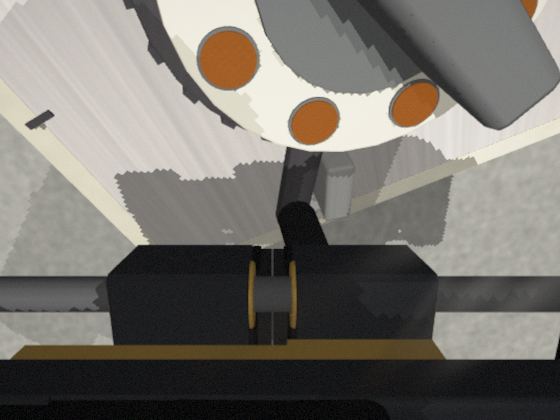

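```bash
python3 -m creep '[[0,-1,-1,0,0.01],[0,-2,-2,-1,0.02],[0,-3,-3,-1,0.03],[0,-4,-5,-1,0.04],[0,-5,-6,-2,0.05],[0,-6,-7,-2,0.06],[0,-6,-8,-2,0.06],[0,-7,-9,-2,0.06]]'; python3 mon.py 14 wrist
```

```text
time_s: 18.35
tcp_pos: [0.5167, 0.026, 0.1264]
ee_rot: [[-0.048, -0.62, -0.784], [0.029, -0.785, 0.619], [-0.998, 0.006, 0.056]]
wrist_force: [4.5, 21.5, 0.3]
gripper_width: 0.004
wrist holes 5860 mod45 8.425839600807368
 bar 16206 ((-10.535369873046875, -5.198543548583984), (55.345703125, 20.420930862426758), 30.14752960205078)
18.4
```

View pics/wrist14.png

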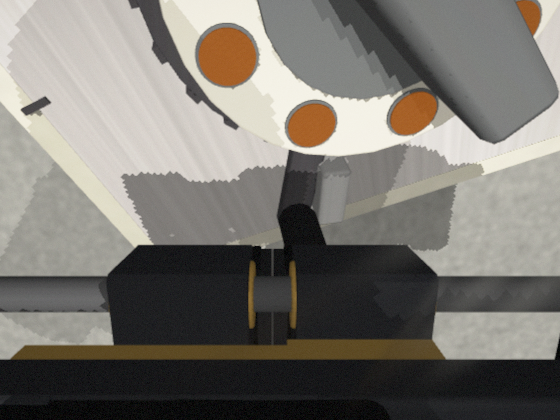

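The lever is against its stop: the tool stalled with about 22 N and no gap shows to the block. I'll back off and lift away.

```bash
python3 -m creep '[[0,3,3,1,0],[0,7,8,3,0],[0,11,12,5,0],[0,12,13,15,0],[0,12,13,35,0],[0,12,13,60,0],[0,12,13,90,0],[0,0,13,120,0]]'; python3 -m creep '[[0,-20,0,20,0],[0,-50,0,30,0],[0,-80,0,40,0],[0,-100,0,40,0],[0,-100,0,40,0],[0,-100,0,40,0],[0,-100,0,40,0],[0,-100,0,40,0]]'; python3 mon.py 15 wrist,scene,side; python3 - <<'E'
from traj import *
src=open('fit.py').read(); exec(src[src.index('def cloud'):src.index('kg=tri')])
for n in ['scene','side']:
    p=capture(n);X,u,v=cloud(p);Q=(X-D)@R;z=Q[:,2]
    I=p['image'][v,u].max(1)
    l=(z>.025)&(z<.069)&(abs(np.hypot(Q[:,0],Q[:,1])-.115)<.02)&(Q[:,0]<-.06)&(I<80);q=np.median(Q[l],0);print('post',l.sum(),q,'collar',np.arctan2(q[1],q[0])-np.pi/2)
    m=mark_of(p,'lever_post')
    if m:
        rr=ray(p,m[0]['centre']);s=(.045-(p['eye']-D)@R[:,2])/(rr@R[:,2]);w=(p['eye']+rr*s-D)@R;print(m[0],w,np.hypot(*w[:2]),np.arctan2(w[1],w[0])-np.pi/2)
E
```

```text
time_s: 19.2
tcp_pos: [0.517, 0.0384, 0.2477]
ee_rot: [[-0.048, -0.62, -0.783], [0.029, -0.784, 0.62], [-0.998, 0.007, 0.055]]
wrist_force: [-0.2, 0.3, -0.6]
gripper_width: 0.006
time_s: 20.0
tcp_pos: [0.4176, 0.0383, 0.2874]
ee_rot: [[-0.049, -0.621, -0.783], [0.028, -0.784, 0.62], [-0.998, 0.008, 0.056]]
wrist_force: [-0.6, -0.1, 0.6]
gripper_width: 0.004
wrist holes 0 mod45 None
scene holes 15 mod45 7.5719844620637975
 bar 199 ((2.7602787017822266, 0.30673980712890625), (75.07208251953125, 18.914569854736328), 30.248062133789062)
 tail {'centre': [280.0, 233.4], 'confidence': 0.59} [135.   45.1  51. ] r 142.3
 tailcloud 209 144.7 [127.2 146.8] [137.9  40.4  38.5]
side holes 63 mod45 6.868337227268461
 bar 207 ((-0.7376670837402344, -4.277088165283203), (75.3543701171875, 22.422510147094727), 30.506118774414062)
 tail {'centre': [342.2, 182.4], 'confidence': 0.71} [133.2  46.3  51. ] r 141.0
 tailcloud 35 136.6 [135.  140.4] [134.   28.9  41.9]
20.25
post 82 [-0.09736917  0.04686743  0.06051279] collar 1.1221898858155441
{'centre': [236.1, 208.4], 'confidence': 0.8} [-0.12123681  0.05436128  0.045     ] 0.1328665236888147 1.1492827252963123
post 116 [-0.10354575  0.0387109   0.04916567] collar 1.2130315755564536
{'centre': [254.7, 229.3], 'confidence': 0.95} [-0.11192012  0.03248327  0.045     ] 0.11653872807846215 1.2883210199577224
```

View pics/side15.png

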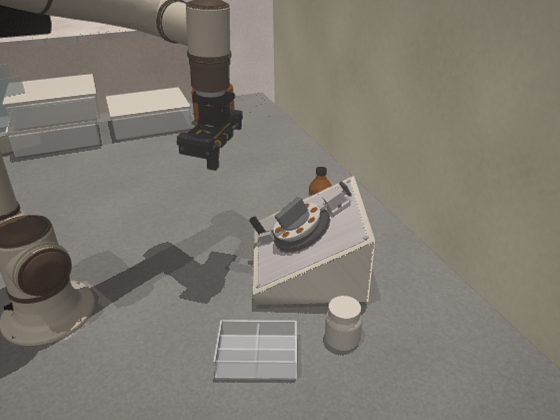

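View pics/wrist15.png

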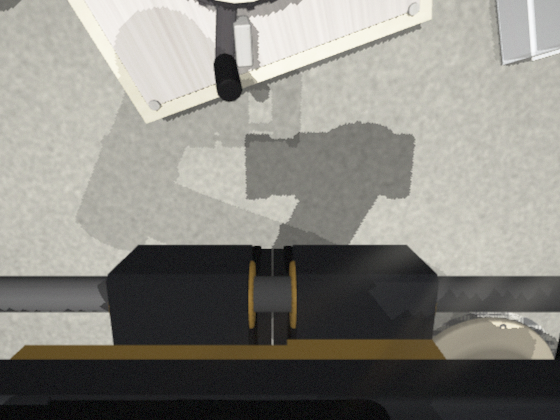

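The side view shows the gripper clear of everything, and the bottle, jar and tray where they were. In the wrist view the lever (228,45) lies against the stop block (243,40).

```bash
python3 -c "
from station import *
print(finish_job())"
```

```text
the job is handed in; nothing more can be done
None
```

I turned the bar knob clockwise about 1.86 rad until the follower dropped into its notch. Then I pushed the lever anticlockwise to its stop, backed the arm clear and handed the job in at about 20 s. I pushed both parts with the closed fingertips rather than gripping them.

**Follower:** after release, the tail had moved about 9 mm towards the axis. That is 153.4 to 144.7 mm in the scene camera and 145.7 to 136.6 mm in the side camera. It dropped at the knob turn and stayed there in every later check. I did not test separately that the notch blocks the knob.

**Lever:** the tool stalled at the stop with about 22 N, and the wrist picture shows the lever against its stop block. The measured collar angle varied between 1.12 and 1.29 rad depending on camera and method. The two most extreme readings are rough, so I relied on the stall and the picture.

**Other checks:**
- The tail point found by the trained network scattered by several millimetres between shots, so I used the depth measurements instead.
- The tool picked up about 3 degrees of tilt during the push and kept it; it touched nothing unintended as far as the pictures show.
- The bottle, jar and tray look unmoved in the side view.

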